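# Pop open the green power pack's battery hatch

## Task

Press the white battery hatch of the green power pack down on its black ribs once, until it clicks, then take your fingers away so that it pops up, see that it stays up for a second or two, and leave it standing wide open, not pressed shut again. Use your fingertips only: do not lift, tip or push away the packs, keep the orange pack's hatch shut, and leave everything else on the desk alone.

Things in the scene. Friction and masses are not known exactly. Their poses are not given: they have to be found in the camera images.
- green_pack: Green power pack: a loose box of 0.7 to 1.1 kg, 120 (its x) by 100 (its y) by 65 mm high, with black side pads and a white battery hatch set flush in its top. Origin: centre of its underside, z up. The hatch's hinge is on its +x side, the hatch's free, ribbed end on its -x side. The rim around the hatch is about 10 mm wide and does not give.
- green_press (a point): Where to press: centre of the black ribs on the top face of the green pack's white hatch, 68 mm from the hinge line and 24 mm short of the hatch's free edge (it moves with the hatch; 65 mm above the desk while shut). The hatch is 92 mm long from hinge to free edge, 76 mm wide and 5 mm thick.
- green_hinge (a point): Middle of the green hatch's hinge line, in the hatch's mid-thickness; the hinge runs along the pack's y.
- green_hatch (a joint): Angle of the green hatch, rad: 0 latched flush, -0.09 pressed to its hard stop (ribs 6 mm down), 1.15 fully open (free edge 147 mm above the desk). Push-push latch: press the ribs in at least 5 mm (2 to 4 N, then the stop) and let go: a spring swings it up behind the finger to 1.15 in about 0.5 s and holds it there. Pressed to the stop again, it latches shut again.
- green_latch (a joint): Sideways position in m of the pin inside the green pack's latch, hidden: 0 when latched, negative while the hatch is being released, +0.002 to +0.008 when open; it is positive with the hatch nearly shut only when the open hatch has been pushed down again. A solver need not use it.
- orange_pack: Orange power pack: a loose box of 0.7 to 1.1 kg, 120 (its x) by 100 (its y) by 65 mm high, with black side pads and a white battery hatch set flush in its top. Origin: centre of its underside, z up. The hatch's hinge is on its +x side, the hatch's free, ribbed end on its -x side. The rim around the hatch is about 10 mm wide and does not give.
- orange_press (a point): Where to press: centre of the black ribs on the top face of the orange pack's white hatch, 68 mm from the hinge line and 24 mm short of the hatch's free edge (it moves with the hatch; 65 mm above the desk while shut). The hatch is 92 mm long from hinge to free edge, 76 mm wide and 5 mm thick.
- orange_hinge (a point): Middle of the orange hatch's hinge line, in the hatch's mid-thickness; the hinge runs along the pack's y.
- orange_hatch (a joint): Angle of the orange hatch, rad: 0 latched flush, -0.09 pressed to its hard stop (ribs 6 mm down), 1.15 fully open (free edge 147 mm above the desk). Push-push latch: press the ribs in at least 5 mm (2 to 4 N, then the stop) and let go: a spring swings it up behind the finger to 1.15 in about 0.5 s and holds it there. Pressed to the stop again, it latches shut again.
- orange_latch (a joint): Sideways position in m of the pin inside the orange pack's latch, hidden: 0 when latched, negative while the hatch is being released, +0.002 to +0.008 when open; it is positive with the hatch nearly shut only when the open hatch has been pushed down again. A solver need not use it.
- flask: Bystander: black flask, 64 mm across, 185 mm high; origin at the centre of its underside.
- snack_tub: Bystander: green round tub with a white cap, 64 mm across, 110 mm high; origin at the centre of its underside.
- mug: Bystander: white mug, 84 mm across, 90 mm high; origin at the centre of its underside.
- mouse: Bystander: black computer mouse, 100 x 60 x 32 mm; origin at the centre of its underside.
- tea_carton: Bystander: orange carton with a pale band, 50 x 90 x 50 mm; origin at the centre of its underside.
- glue_stick: Bystander: yellow glue stick standing upright, 24 mm across, 85 mm high; origin at the centre of its underside.
- spare_cell: Bystander: blue spare battery cell standing upright on the robot's side of the packs, 22 mm across, 65 mm high; origin at the centre of its underside.
Things that resemble listed ones, but are neither listed nor needed, are in the scene too. Leave any purple look-alike of the orange_pack alone.

How it is judged:
On the way, in this order (a step that is already met when the one before it is completed fails the run):
1. the green pack's hatch is pressed in to the click by the fingers (value of joint green_hatch below -0.045 rad and contact force between the fingers and green_pack above 0.3 N), for 0.02 s.
2. the green hatch has popped up and stays up for a second with the fingers off it (value of joint green_hatch above 0.9 rad and contact force between the fingers and green_pack below 0.1 N), for 1 s.
At the end, for the whole second after the job is handed in: The green pack's hatch stands open (above 0.9 rad) and still, the orange hatch is shut (within 0.05 rad), both packs stand upright within 30 mm of where they were, and the bystanders are within 25 mm of where they were (value of joint green_hatch above 0.9 rad and velocity of joint green_hatch between -0.1 and 0.1 rad/s and value of joint orange_hatch between -0.03 and 0.05 rad and distance of each of green_pack, orange_pack from where it was at the start of the episode below 0.03 m and angle between each of green_pack, orange_pack's own z axis and vertical below 0.1 rad and linear speed of each of green_pack, orange_pack below 0.02 m/s and distance of each of flask, snack_tub, mug, mouse, tea_carton, glue_stick, spare_cell from where it was at the start of the episode below 0.025 m); the robot touches nothing.
It fails at once if the green hatch was pushed down again after it had popped up (value of joint green_hatch below 0.1 rad and value of joint green_latch above 0.002 m).
It fails at once if the orange pack's hatch was pressed or opened (value of joint orange_hatch below -0.03 rad or value of joint orange_hatch above 0.1 rad).
It fails at once if a power pack was lifted, tipped or pushed away (height (world z) of any of green_pack, orange_pack above 0.01 m or angle between any of green_pack, orange_pack's own z axis and vertical above 0.15 rad or distance of any of green_pack, orange_pack from where it was at the start of the episode above 0.03 m).
It fails at once if a bystander was moved or lifted (distance of any of flask, snack_tub, mug, mouse, tea_carton, glue_stick, spare_cell from where it was at the start of the episode above 0.025 m).
It also fails if it takes over 32 s, if anything falls off the work surface, if the arm or the gripper's body presses on something with over 40 N, if the wrist force passes 120 N, or if a joint passes its speed limit or range.

## Robot

A 6-joint arm with a two-finger parallel gripper is mounted at the origin on the work surface. World frame = base frame: x ahead of the robot, y to its left, z up, the work surface at z = 0. Lengths are in m, angles in rad, forces in N, time in s.
With the tool pointing down it reaches from about 0.35 to 0.975 m from the base axis. Payload 4.9 kg.
Tool frame: the origin (TCP) lies midway between the tips of the shut fingers; the grasp point (between the pads) lies 19 mm behind it; y points along the fingers, z is the direction in which the jaws open and shut, and the axes are right-handed (so a half turn about y gives the same grasp; the last joint's range is limited). The gripper opens to 85 mm and grips with 20 to 120 N. Pads are 22 mm wide; open, the fingers measure 114 mm over their backs; the gripper's body (76 mm by 85 mm) begins 54 mm behind the grasp point. The pads swing forward as they close: fully open they stand 13 mm farther back than shut.
Start: joints at [-1.44, 0.053, 1.613, -0, 1.476, -0.119], TCP at [0.155, -0.606, 0.197] pointing down, gripper open.
Joint ranges: [-3.01, 3.01], [-1.01, 2.22], [0.06, 2.58], [-1.02, 4.17], [0.09, 2.62], [-3.14, 3.14]. Speed limits (rad/s): [2.57, 2.57, 3.14, 3.14, 3.14, 3.14].

## Interface

Orientations are given as a unit quaternion [w, x, y, z].
In Python, from plant import * gives the robot as it stands.
- The arm moves only by the shell command python3 -m crank 'ROWS'. ROWS is JSON, a list that holds one entry, the list of rows, each a list of 5 numbers: the gripper command: -1 is shut, 1 is fully open, values between are in proportion, then the shift along the tool's x, y, z in cm, then the turn about the tool's y in degrees. In form: [[[jaw, dx, dy, dz, twist], ...]]. A call has 1 to 8 rows; each row shifts and turns the commanded pose from where the row before left it, along the tool's axes as they then stand; what a row does not reach is not made up. A row lasts 1/8 s, in which the tool goes at most 62.5 mm and 10.7 degrees, less where a joint would pass 70% of its speed; a pose out of reach is approached as far as the arm can. A call with a gripper value outside its range is refused whole. The fingers move at their own pace and stop on an object; the grip force is fixed at half the most. Time passes only in rows, so rows that do not move let the fingers close. It gives the time, the measured TCP pose, the force and the opening at its end, in the units of the state.
- state(): the state, without advancing time (a new reading comes with each control period).
- grab_frame(name): name is "side" or "top" or "wrist"; returns a dict with "frame" (420x560x3 uint8, red, green, blue), "fx", "fy", "cx", "cy" (pixels), "D" ([k1, k2, p1, p2, k3] as OpenCV has them; the pictures are not rectified), "pose" (4x4, takes a point from camera to world coordinates). Camera axes: x right, y up, looking along -z (the intrinsics and any distortion apply to the point x, -y, -z); pixel columns grow to the right and rows downward; lengths in m; the calibration is good to about 2 mm. A picture is of the moment at which its call begins. There is no depth.
- job_done(): hands the job in, once; it reports no verdict.
The state is a dict: "time": time; "joint_pos": joint angles; "joint_vel": joint speeds; "joint_efforts": joint torques, N m; "tool_pos": TCP position; "tool_rot": TCP orientation; "contact_force": force on the tool from outside, world axes, zero at the start; "ft_torque": the same for the moment, N m; "gripper_width": opening from 0.0 (shut) to 1.0 (fully open).
Only numpy, scipy, OpenCV 4.12 (cv2) and the standard library are available. Lean on these libraries where they do the work, as an engineer would, in place of code of your own. Each camera call takes 0.05 s, during which the arm holds its last target.

## Working session

There is one attempt and no reset: what is moved stays moved. The work goes in short steps, Python scripts to look and compute and a shell command to move; the robot and the scene stay as the last step left them, time stands still between calls to the robot, and variables do not carry over. Pictures are saved under pics/ and viewed, and the job is handed in when it is done.

```bash
ls; mkdir -p pics; python3 - <<'E'
from plant import *
import cv2
s=state();print(s)
for n in("side","top","wrist"):
    f=grab_frame(n);cv2.imwrite(f"pics/{n}0.png",f["frame"][:,:,::-1]);print(n,f["fx"],f["fy"],f["cx"],f["cy"],f["D"],f["pose"])
    import pickle;pickle.dump(f,open(n+"0.pkl","wb"))
E
```

```text
pics
{'time': 0.0, 'joint_pos': array([-1.43997693e+00,  5.33229843e-02,  1.61430283e+00, -4.75961742e-05,
        1.47594450e+00, -1.18999495e-01]), 'joint_vel': array([ 2.59336477e-04,  5.80928988e-05,  9.45824902e-04, -2.87143510e-04,
        4.68151145e-04, -9.03064292e-04]), 'joint_efforts': array([ 2.10909377e-03, -3.93682981e+01, -3.70174456e+01, -3.07153812e-05,
        7.13113637e-03,  2.92132905e-07]), 'tool_pos': array([ 0.15441466, -0.60492268,  0.19587878]), 'tool_rot': array([ 0.08807549, -0.08811726,  0.70229623, -0.70089804]), 'contact_force': array([ 1.02749588,  0.53876616, -1.10805591]), 'ft_torque': array([-0.0187621 , -0.00234404,  0.04939847]), 'gripper_width': 0.9980567885844637}
side 494.9385408712833 494.9385408712833 287.8793750424477 209.11574669526465 [0.04493845 0.         0.         0.         0.        ] [[-0.9105152   0.25273703 -0.32724006  0.15105288]
 [-0.41346949 -0.56084301  0.71728523  0.89906086]
 [-0.00224576  0.78840289  0.61515514  0.84643506]
 [ 0.          0.          0.          1.        ]]
top 476.3379200917523 476.3379200917523 282.1087371583857 206.24960088077427 [-0.14970128  0.          0.          0.          0.        ] [[-0.02721359  0.99638386 -0.08048987  0.46758964]
 [-0.99961547 -0.02755365 -0.00311688 -0.00489259]
 [-0.00532339  0.08037409  0.99675055  1.38475326]
 [ 0.          0.          0.          1.        ]]
wrist 325.61540202945326 325.61540202945326 276.04145732839726 213.69913708898508 [-0.02349171  0.          0.          0.          0.        ] [[ 0.24803374  0.92628815  0.2836715   0.22673787]
 [-0.96874843  0.2378858   0.07026258 -0.58691072]
 [-0.00239802 -0.29223382  0.9563439   0.37279658]
 [ 0.          0.          0.          1.        ]]
```

View pics/top0.png

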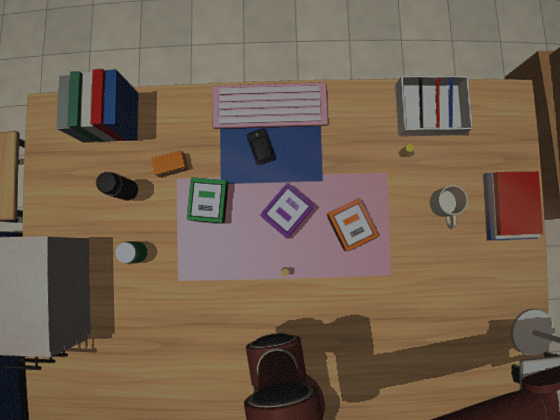

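View pics/side0.png

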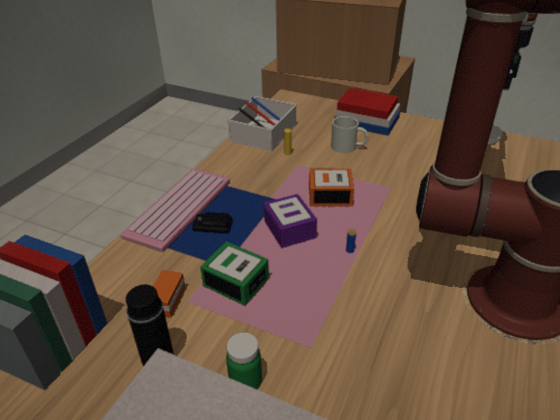

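The top view shows the green pack at about (208,200), with purple at (289,209) and orange at (352,224). I'll zoom in to tell the ribs from the label.

```bash
python3 - <<'E'
import cv2
a=cv2.imread("pics/top0.png")[165:240,175:250];a=cv2.resize(a,(525,525),interpolation=cv2.INTER_CUBIC)
b=cv2.imread("pics/side0.png")[235:310,190:280];b=cv2.resize(b,(270*2,450),interpolation=cv2.INTER_CUBIC)
cv2.imwrite("pics/z1.png",a);cv2.imwrite("pics/z2.png",b)
E
```

```text
(no output)
```

View pics/z1.png

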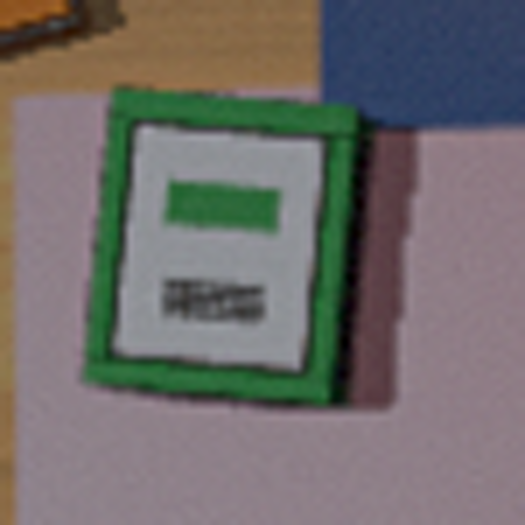

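View pics/z2.png

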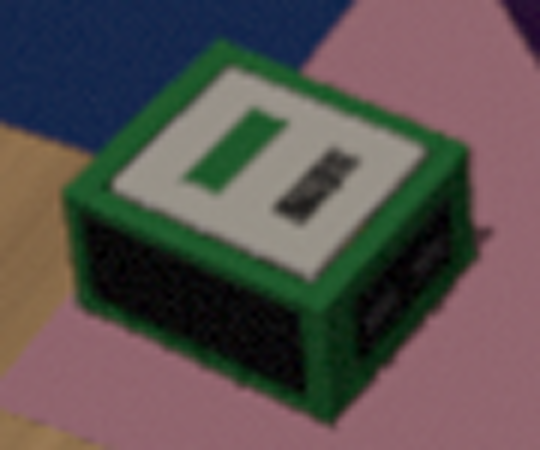

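The black ribs are on the hatch's robot-side end, at about (205,208) in the top view and (243,266) in the side view. Next I measure them in both views.

```bash
cat > h.py <<'E'
import cv2,numpy as np,pickle
def ray(f,uv):
    K=np.array([[f["fx"],0,f["cx"]],[0,f["fy"],f["cy"]],[0,0,1]])
    p=cv2.undistortPoints(np.array([[uv]],float),K,np.array(f["D"],float))[0,0]
    P=np.array(f["pose"]);d=P[:3,:3]@np.array([p[0],-p[1],-1]);return P[:3,3],d/np.linalg.norm(d)
def plane(f,uv,z):
    o,d=ray(f,uv);return o+d*(z-o[2])/d[2]
def tri(f,a,g,b):
    o,d=ray(f,a);p,e=ray(g,b)
    t=np.linalg.lstsq(np.c_[d,-e],p-o,rcond=None)[0]
    A=o+t[0]*d;B=p+t[1]*e;return (A+B)/2,np.linalg.norm(A-B)
E
python3 - <<'E'
from h import *
T=pickle.load(open("top0.pkl","rb"));S=pickle.load(open("side0.pkl","rb"))
def meas(f,box):
    x0,y0,x1,y1=box;im=f["frame"][y0:y1,x0:x1]
    hsv=cv2.cvtColor(im,cv2.COLOR_RGB2HSV)
    g=((hsv[...,0]>45)&(hsv[...,0]<85)&(hsv[...,1]>110)).astype(np.uint8)
    w=((hsv[...,1]<60)&(hsv[...,2]>105)).astype(np.uint8)
    n,l,st,c=cv2.connectedComponentsWithStats(w)
    # pick white comp enclosed: largest
    i=1+np.argmax(st[1:,4]);m=(l==i).astype(np.uint8)
    cs,_=cv2.findContours(m,cv2.RETR_EXTERNAL,cv2.CHAIN_APPROX_NONE);cn=max(cs,key=cv2.contourArea)
    hull=cv2.convexHull(cn);fill=cv2.fillConvexPoly(np.zeros_like(m),hull,1)
    fill=cv2.erode(fill,np.ones((5,5),np.uint8))
    dark=fill&((hsv[...,1]<80)&(hsv[...,2]<110)).astype(np.uint8)
    lab=fill&g
    q=cv2.approxPolyDP(hull,4,True)[:,0]+[x0,y0]
    cen=lambda k:np.argwhere(k).mean(0)[::-1]+[x0,y0]
    return q,cen(dark),cen(lab),dark.sum(),lab.sum()
a=meas(T,(183,172,235,230));b=meas(S,(198,240,272,304))
print(a);print(b)
print("ribs",plane(T,a[1],.065),plane(S,b[1],.065),tri(T,a[1],S,b[1]))
print("label",plane(T,a[2],.065),plane(S,b[2],.065),tri(T,a[2],S,b[2]))
for f,m in((T,a),(S,b)): print(np.array([plane(f,q.astype(float),.065) for q in m[0]]).round(4))
bp=plane(T,(284.5,271.5),.065);print("cell",bp)
E
```

```text
(array([[183, 179],
       [234, 184],
       [234, 229],
       [183, 229]]), array([214.97163121, 205.25768322]), array([207.45217391, 203.85      ]), np.uint64(423), np.uint64(460))
(array([[229, 246],
       [259, 259],
       [242, 280],
       [209, 266]]), array([241.90804598, 265.40229885]), array([228.6 , 259.44]), np.uint64(87), np.uint64(75))
ribs [0.58211772 0.18644103 0.065     ] [0.57588269 0.21669987 0.065     ] (array([0.58753348, 0.19182496, 0.03759892]), np.float64(0.0066355922629211615))
label [0.58665034 0.2075269  0.065     ] [0.6126356  0.21219586 0.065     ] (array([0.59761201, 0.21248424, 0.06958448]), np.float64(0.025154060744818553))
[[0.6588 0.2761 0.065 ]
 [0.6403 0.132  0.065 ]
 [0.5145 0.1344 0.065 ]
 [0.5181 0.2775 0.065 ]]
[[0.6344 0.1724 0.065 ]
 [0.5504 0.1826 0.065 ]
 [0.5541 0.2561 0.065 ]
 [0.642  0.2485 0.065 ]]
cell [ 0.39357271 -0.00244436  0.065     ]
```

View pics/wrist0.png

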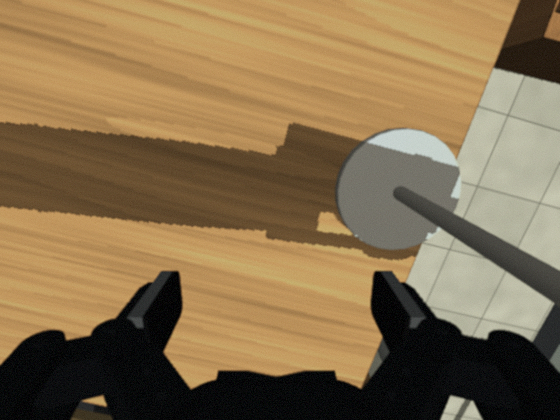

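The top-view mask leaked into the mat, so its numbers are wrong. I'll tighten it to the interior of the green frame.

```bash
python3 - <<'E'
from h import *
T=pickle.load(open("top0.pkl","rb"));S=pickle.load(open("side0.pkl","rb"))
x0,y0,x1,y1=180,172,238,230;im=T["frame"][y0:y1,x0:x1];hsv=cv2.cvtColor(im,cv2.COLOR_RGB2HSV)
g=((hsv[...,0]>45)&(hsv[...,0]<85)&(hsv[...,1]>90)).astype(np.uint8)
cs,_=cv2.findContours(g,cv2.RETR_EXTERNAL,cv2.CHAIN_APPROX_NONE);cn=max(cs,key=cv2.contourArea)
r=cv2.minAreaRect(cn);box=cv2.boxPoints(r)+[x0,y0]
B=np.array([plane(T,q,.065) for q in box]);print(r,B.round(4));print("sides",[np.linalg.norm(B[i]-B[i-1]).round(4) for i in range(4)],"c",B.mean(0))
fill=cv2.fillPoly(np.zeros_like(g),[cn],1);fill=cv2.erode(fill,np.ones((19,19),np.uint8))
cen=lambda k:np.argwhere(k).mean(0)[::-1]+[x0,y0]
d=fill&(hsv[...,2]<130).astype(np.uint8)&(1-g);n,l,st,c=cv2.connectedComponentsWithStats(d);print(st)
i=1+np.argmax(st[1:,4]);a=c[i]+[x0,y0]
gg=fill&g;n,l,st,c=cv2.connectedComponentsWithStats(gg);lab=c[1+np.argmax(st[1:,4])]+[x0,y0]
print(a,lab)
b=(241.9,265.4);R=plane(T,a,.065);L=plane(T,lab,.065)
print("ribs",R,tri(T,a,S,b),"label",L, "axis yaw",np.degrees(np.arctan2(*(L-R)[[1,0]])))
E
```

```text
((27.006851196289062, 27.684932708740234), (36.692020416259766, 42.9207649230957), 6.009005546569824) [[0.5455 0.2672 0.065 ]
 [0.6654 0.2532 0.065 ]
 [0.6514 0.1501 0.065 ]
 [0.5321 0.1648 0.065 ]]
sides [np.float64(0.1033), np.float64(0.1207), np.float64(0.104), np.float64(0.1201)] c [0.59861541 0.20882874 0.065     ]
[[   0    0   58   58 3261]
 [  26   19    3    1    3]
 [  30   19    1    1    1]
 [  34   20    1    1    1]
 [  33   22    2    5    5]
 [  22   25   10    1   10]
 [  18   33   15    6   83]]
[204.95180723 207.53012048] [206.25925926 193.87654321]
ribs [0.57653268 0.21471539 0.065     ] (array([0.57678793, 0.21506861, 0.06316686]), np.float64(0.00022678028954574537)) label [0.61476165 0.21050521 0.065     ] axis yaw -6.284693619020026
```

Both views agree on the ribs at (0.577, 0.215), triangulated z 0.063, against 0.065 expected. The ribs lie about 22 mm from the pack centre, the measured top is 120×103 mm, and the yaw is about -6.3°. Next: the tool axes.

```bash
cat >> h.py <<'E'
from scipy.spatial.transform import Rotation as Ro
def rel(target):
    from plant import state
    s=state();q=s["tool_rot"];R=Ro.from_quat([q[1],q[2],q[3],q[0]]).as_matrix()
    print("t",s["time"],"pos",s["tool_pos"].round(4),"F",s["contact_force"].round(2),"w",round(s["gripper_width"],3));print(R.round(3))
    print("tool shift cm",(R.T@(np.array(target)-s["tool_pos"])*100).round(2))
E
python3 - <<'E'
from h import *
rel([.45,-.3,.22]);rel([.577,.215,.16])
E
```

```text
t 0.15 pos [ 0.1544 -0.605   0.1961] F [-0.6   0.64 -0.23] w 0.999
[[-0.969 -0.     0.247]
 [-0.247  0.002 -0.969]
 [-0.    -1.    -0.002]]
tool shift cm [-36.18  -2.34 -22.25]
t 0.15 pos [ 0.1544 -0.605   0.1961] F [-0.6   0.64 -0.23] w 0.999
[[-0.969 -0.     0.247]
 [-0.247  0.002 -0.969]
 [-0.    -1.    -0.002]]
tool shift cm [-61.22   3.74 -69.01]
```

```bash
python3 -m crank '[[[-1,-4.5,-0.4,-2.8,0],[-1,-4.5,-0.4,-2.8,0],[-1,-4.5,-0.4,-2.8,0],[-1,-4.5,-0.4,-2.8,0],[-1,-4.5,-0.4,-2.8,0],[-1,-4.5,-0.4,-2.8,0],[-1,-4.5,-0.4,-2.8,0],[-1,-4.5,-0.4,-2.8,0]]]'; python3 -c "
from h import *
rel([.577,.215,.16])"
```

```text
time: 1.15
tool_pos: [0.4488, -0.298, 0.229]
tool_rot: [0.088, -0.088, 0.702, -0.702]
contact_force: [0.9, -0.9, 0.3]
gripper_width: -0.003
t 1.15 pos [ 0.4488 -0.298   0.229 ] F [ 0.92 -0.92  0.32] w -0.003
[[-0.969 -0.     0.247]
 [-0.247  0.    -0.969]
 [ 0.    -1.    -0.   ]]
tool shift cm [-25.1    6.9  -46.54]
```

```bash
python3 -m crank '[[[-1,-3,0,-5.5,0],[-1,-3,0,-5.5,0],[-1,-3,0,-5.5,0],[-1,-3,0,-5.5,0],[-1,-3,0,-5.5,0],[-1,-3,1,-5.5,0],[-1,-3,1.5,-5.5,0],[-1,-3,1.5,-5.5,0]]]'; python3 -m crank '[[[-1,-1.1,2,-2.5,0],[-1,0,0,0,0]]]'; python3 - <<'E'
from h import *
from plant import *
rel([.577,.215,.085])
for n in("side","wrist"): cv2.imwrite(f"pics/{n}1.png",grab_frame(n)["frame"][:,:,::-1])
E
```

```text
time: 2.15
tool_pos: [0.5705, 0.1829, 0.1897]
tool_rot: [-0.088, 0.088, -0.702, 0.702]
contact_force: [1.0, -0.3, 0.1]
gripper_width: -0.001
time: 2.4
tool_pos: [0.5731, 0.2092, 0.1672]
tool_rot: [-0.087, 0.091, -0.701, 0.702]
contact_force: [0.1, -0.6, 0.2]
gripper_width: 0.004
t 2.4 pos [0.5731 0.2092 0.1672] F [ 0.09 -0.57  0.2 ] w 0.004
[[-0.968 -0.005  0.25 ]
 [-0.25  -0.001 -0.968]
 [ 0.005 -1.    -0.   ]]
tool shift cm [-0.56  8.22 -0.46]
```

View pics/side1.png

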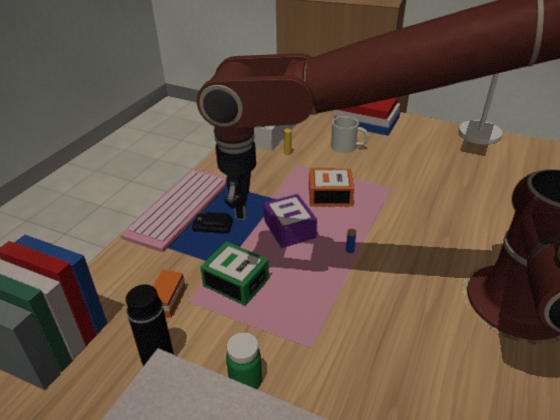

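View pics/wrist1.png

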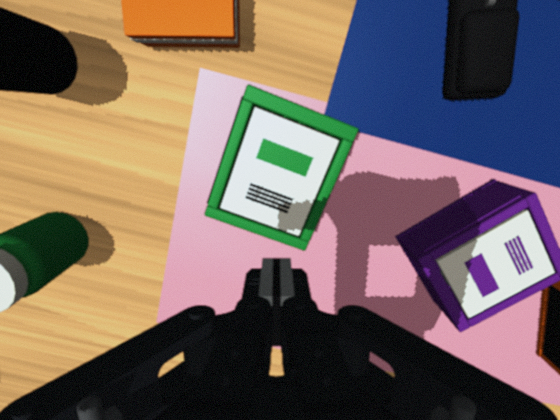

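The side view shows the shut tip at (240,215), above the green pack. The wrist view shows the ribs at (269,198), just ahead of the fingers, and nothing is in the way. I'll descend to about 0.1 m and check the ribs again with the wrist camera.

```bash
python3 -m crank '[[[-1,-0.3,3,-0.3,0],[-1,-0.3,3,-0.2,0],[-1,0,0,0,0]]]'; python3 - <<'E'
from h import *
from plant import *
f=grab_frame("wrist");cv2.imwrite("pics/wrist2.png",f["frame"][:,:,::-1]);pickle.dump(f,open("w2.pkl","wb"))
rel([.577,.215,.075])
E
```

```text
time: 2.88
tool_pos: [0.578, 0.2125, 0.1083]
tool_rot: [-0.086, 0.089, -0.701, 0.702]
contact_force: [-1.4, 0.3, -0.1]
gripper_width: 0.003
t 2.925 pos [0.5793 0.2129 0.1103] F [-0.52 -0.11  0.43] w 0.002
[[-0.969 -0.001  0.246]
 [-0.246 -0.    -0.969]
 [ 0.001 -1.     0.   ]]
tool shift cm [ 0.17  3.53 -0.26]
```

View pics/wrist2.png

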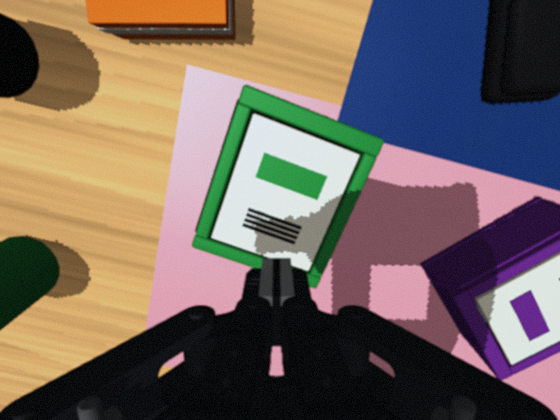

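The ribs are centred at about (272,226) in the wrist view, with the tip at (277,262). I'll cast that pixel onto z = 0.065.

```bash
python3 -c "
from h import *
f=pickle.load(open('w2.pkl','rb'));print(plane(f,(272,226),.065))"
```

```text
[0.57523819 0.21473923 0.065     ]
```

The wrist view agrees to within 2 mm. Next I approach to about 72 mm and then press slowly.

```bash
python3 -m crank '[[[-1,0.1,1.5,-0.2,0],[-1,0.1,1.5,-0.1,0],[-1,0,0.6,0,0],[-1,0,0,0,0]]]'; python3 -c "
from h import *
rel([.576,.215,.059])"
```

```text
time: 3.42
tool_pos: [0.5762, 0.2165, 0.0732]
tool_rot: [-0.088, 0.089, -0.702, 0.702]
contact_force: [0.8, -0.1, 1.1]
gripper_width: -0.001
t 3.425 pos [0.5762 0.2165 0.0732] F [ 0.82 -0.11  1.06] w -0.001
[[-0.969 -0.001  0.247]
 [-0.247 -0.    -0.969]
 [ 0.002 -1.     0.   ]]
tool shift cm [0.05 1.42 0.14]
```

```bash
python3 -m crank '[[[-1,0,0.5,0,0],[-1,0,0.4,0,0],[-1,0,0.3,0,0],[-1,0,0,0,0]]]'; python3 -m crank '[[[-1,0,0.15,0,0],[-1,0,0,0,0]]]'
```

```text
time: 3.92
tool_pos: [0.5766, 0.2165, 0.0618]
tool_rot: [-0.088, 0.088, -0.702, 0.702]
contact_force: [0.1, 0.1, -0.9]
gripper_width: -0.001
time: 4.18
tool_pos: [0.5768, 0.2166, 0.0606]
tool_rot: [-0.088, 0.088, -0.702, 0.702]
contact_force: [-0.4, 0.6, -0.4]
gripper_width: 0.002
```

```bash
python3 -m crank '[[[-1,0,0.1,0,0],[-1,0,0,0,0]]]';python3 -m crank '[[[-1,0,0.1,0,0],[-1,0,0,0,0]]]';  python3 -c "
from h import *
from plant import *
f=grab_frame('side');cv2.imwrite('pics/side3.png',cv2.resize(f['frame'][200:310,180:290,::-1],None,fx=5,fy=5,interpolation=cv2.INTER_CUBIC))"
```

```text
time: 4.42
tool_pos: [0.5767, 0.2165, 0.0596]
tool_rot: [-0.088, 0.088, -0.702, 0.702]
contact_force: [-0.4, 0.1, -0.1]
gripper_width: 0.001
time: 4.68
tool_pos: [0.5767, 0.2166, 0.0585]
tool_rot: [-0.088, 0.088, -0.702, 0.702]
contact_force: [-0.2, 0.5, -0.4]
gripper_width: 0.002
```

View pics/side3.png

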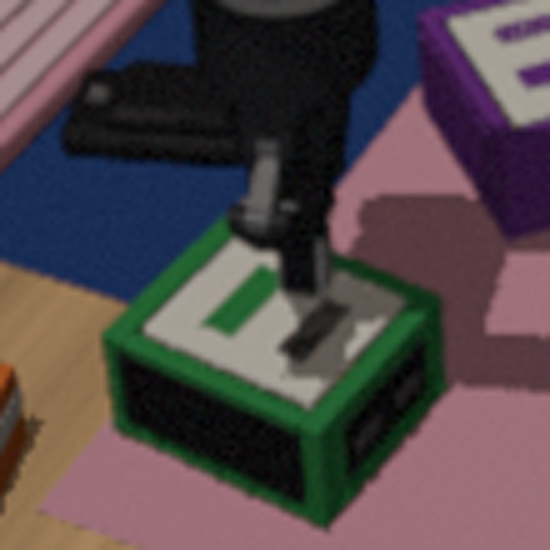

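There is still no contact force. In the side view the tip, at about (241,259), sits a few pixels above the ribs, so it is higher than the nominal reading suggests. I'll estimate the gap.

```bash
python3 -c "
from h import *
S=pickle.load(open('side0.pkl','rb'))
for uv in((241.5,259.5),(243,258.5)):
  for z in (.06,.065,.07,.075,.08): print(uv,plane(S,uv,z).round(4))"
```

```text
(241.5, 259.5) [0.5886 0.1959 0.06  ]
(241.5, 259.5) [0.5859 0.2004 0.065 ]
(241.5, 259.5) [0.5831 0.2048 0.07  ]
(241.5, 259.5) [0.5803 0.2093 0.075 ]
(241.5, 259.5) [0.5775 0.2138 0.08  ]
(243, 258.5) [0.5871 0.1916 0.06  ]
(243, 258.5) [0.5843 0.1961 0.065 ]
(243, 258.5) [0.5815 0.2006 0.07  ]
(243, 258.5) [0.5788 0.2051 0.075 ]
(243, 258.5) [0.576  0.2096 0.08  ]
```

The tip looks about 15 mm above its nominal height. I'll go down in small steps and watch the force.

```bash
python3 -m crank '[[[-1,0,0.2,0,0],[-1,0,0.1,0,0],[-1,0,0,0,0]]]';python3 -m crank '[[[-1,0,0.2,0,0],[-1,0,0.1,0,0],[-1,0,0,0,0]]]';  python3 -c "
from h import *
from plant import *
f=grab_frame('side');cv2.imwrite('pics/side4.png',cv2.resize(f['frame'][200:310,180:290,::-1],None,fx=5,fy=5,interpolation=cv2.INTER_CUBIC))
f=grab_frame('wrist');cv2.imwrite('pics/wrist4.png',f['frame'][:,:,::-1])"
```

```text
time: 5.1
tool_pos: [0.5766, 0.2166, 0.0554]
tool_rot: [-0.088, 0.088, -0.702, 0.702]
contact_force: [-0.1, -0.6, 0.0]
gripper_width: 0.001
time: 5.48
tool_pos: [0.5767, 0.2165, 0.0525]
tool_rot: [-0.088, 0.088, -0.702, 0.702]
contact_force: [-0.9, 0.7, 0.4]
gripper_width: -0.002
```

View pics/side4.png

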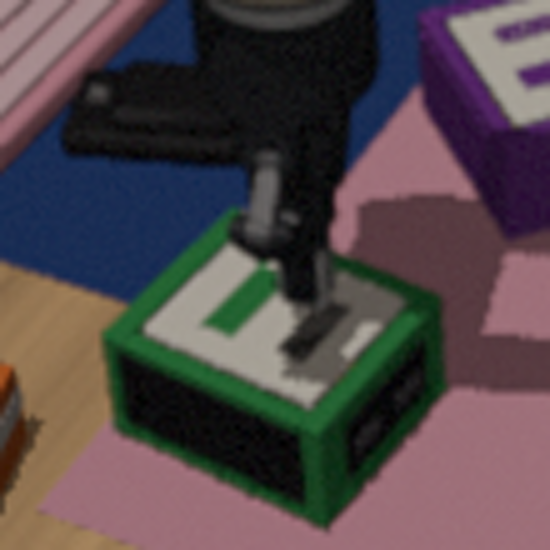

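View pics/wrist4.png

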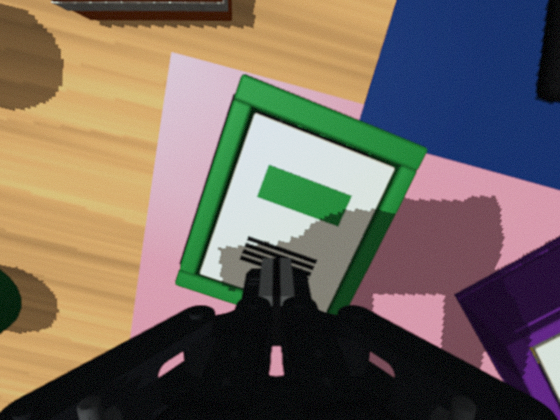

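Still no force. The wrist view shows the ribs at (279,254) coming in line with the tip at (277,260), with an estimated gap of about 8 mm. I keep going down.

```bash
python3 -m crank '[[[-1,0,0.2,0,0],[-1,0,0.2,0,0],[-1,0,0,0,0]]]';python3 -m crank '[[[-1,0,0.2,0,0],[-1,0,0,0,0]]]'; python3 -m crank '[[[-1,0,0.1,0,0],[-1,0,0,0,0]]]'
```

```text
time: 5.95
tool_pos: [0.5766, 0.2165, 0.0483]
tool_rot: [-0.088, 0.088, -0.702, 0.702]
contact_force: [-0.8, 0.3, -0.2]
gripper_width: 0.002
time: 6.2
tool_pos: [0.5766, 0.2165, 0.0464]
tool_rot: [-0.088, 0.088, -0.702, 0.702]
contact_force: [0.2, 0.4, 0.2]
gripper_width: -0.001
time: 6.45
tool_pos: [0.5767, 0.2166, 0.0456]
tool_rot: [-0.088, 0.088, -0.702, 0.702]
contact_force: [0.4, 0.0, -0.9]
gripper_width: 0.0
```

```bash
python3 -m crank '[[[-1,0,0.15,0,0],[-1,0,0,0,0]]]'; python3 -c "
from h import *
from plant import *
f=grab_frame('side');cv2.imwrite('pics/side5.png',cv2.resize(f['frame'][200:310,180:290,::-1],None,fx=5,fy=5,interpolation=cv2.INTER_CUBIC))
f=grab_frame('wrist');cv2.imwrite('pics/wrist5.png',f['frame'][:,:,::-1])"
```

```text
time: 6.7
tool_pos: [0.5766, 0.2165, 0.0439]
tool_rot: [-0.088, 0.088, -0.702, 0.702]
contact_force: [-0.8, -0.6, -0.6]
gripper_width: 0.003
```

View pics/side5.png

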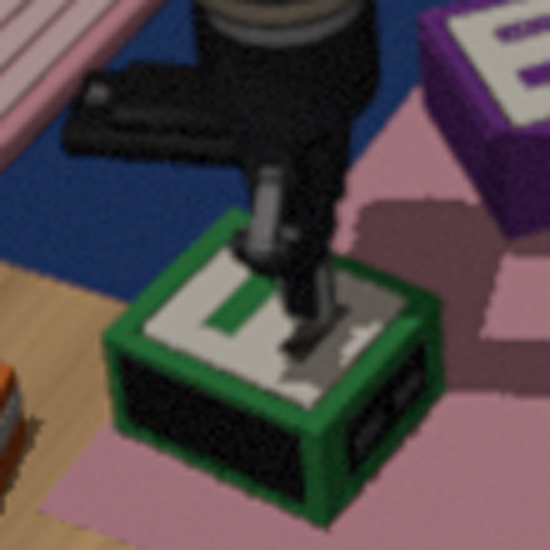

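View pics/wrist5.png

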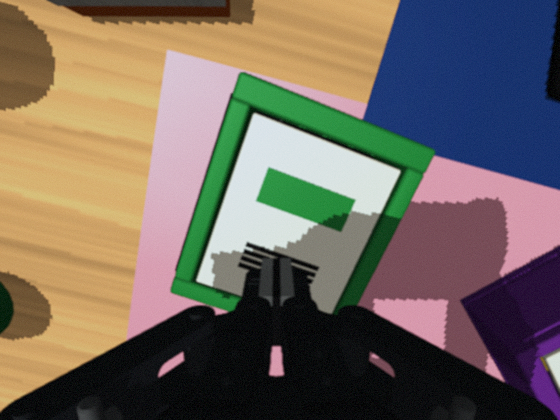

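The side view shows the tip almost on the ribs at (241,263). I continue in small steps.

```bash
for i in 1; do python3 -m crank '[[[-1,0,0.15,0,0],[-1,0,0,0,0]]]'; python3 -m crank '[[[-1,0,0.15,0,0],[-1,0,0,0,0]]]'; python3 -m crank '[[[-1,0,0.15,0,0],[-1,0,0,0,0]]]'; done | grep -E 'pos|force'
```

```text
tool_pos: [0.5766, 0.2165, 0.0425]
contact_force: [-0.0, -0.0, 0.4]
tool_pos: [0.5766, 0.2165, 0.041]
contact_force: [1.1, 0.3, -0.0]
tool_pos: [0.5766, 0.2165, 0.0395]
contact_force: [-0.8, 0.5, -0.2]
```

```bash
python3 -c "
from h import *
from plant import *
f=grab_frame('side');cv2.imwrite('pics/side6.png',cv2.resize(f['frame'][200:310,180:290,::-1],None,fx=5,fy=5,interpolation=cv2.INTER_CUBIC))
f=grab_frame('wrist');cv2.imwrite('pics/wrist6.png',cv2.resize(f['frame'][200:340,180:380,::-1],None,fx=4,fy=4,interpolation=cv2.INTER_CUBIC))
print(state())"
```

```text
{'time': 7.65, 'joint_pos': array([2.38447200e-01, 1.75798505e-01, 1.75519042e+00, 2.95194232e-05,
       1.21067651e+00, 1.55947566e+00]), 'joint_vel': array([-0.00015313, -0.00065343, -0.00177151,  0.0002867 ,  0.00015993,
        0.00052045]), 'joint_efforts': array([ 1.09639441e-03, -4.09096313e+01, -3.32149494e+01,  2.04037528e-04,
        2.08843587e-03,  2.48870765e-05]), 'tool_pos': array([0.57675246, 0.21656158, 0.03960717]), 'tool_rot': array([ 0.0880466 , -0.08809994,  0.70160717, -0.7015936 ]), 'contact_force': array([-0.12047173, -0.3448405 , -0.10772869]), 'ft_torque': array([-0.05745265,  0.03391917, -0.04746218]), 'gripper_width': 0.00567640727729059}
```

View pics/side6.png

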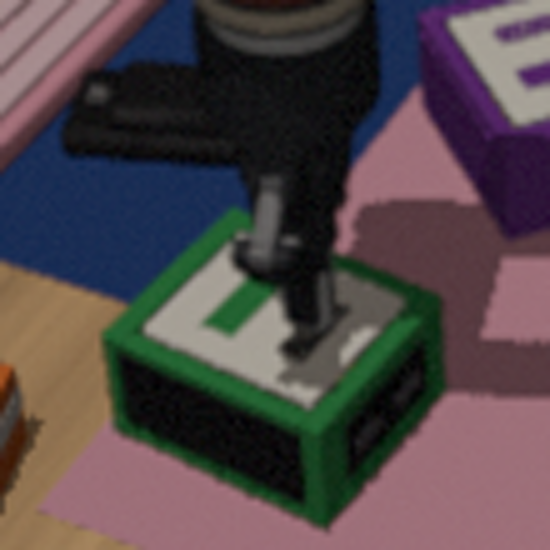

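View pics/wrist6.png

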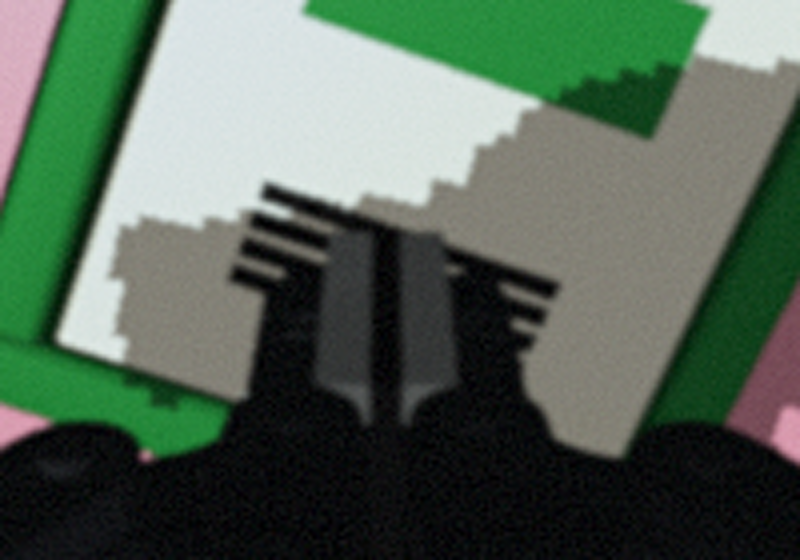

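```bash
(python3 -m crank '[[[-1,0,0.15,0,0],[-1,0,0,0,0]]]'; python3 -m crank '[[[-1,0,0.15,0,0],[-1,0,0,0,0]]]'; python3 -m crank '[[[-1,0,0.15,0,0],[-1,0,0,0,0]]]') | grep -E 'pos|force'; python3 -c "
from h import *
from plant import *
f=grab_frame('side');cv2.imwrite('pics/side7.png',cv2.resize(f['frame'][200:310,180:290,::-1],None,fx=5,fy=5,interpolation=cv2.INTER_CUBIC))
f=grab_frame('wrist');cv2.imwrite('pics/wrist7.png',cv2.resize(f['frame'][200:340,180:380,::-1],None,fx=4,fy=4,interpolation=cv2.INTER_CUBIC))"
```

```text
tool_pos: [0.5766, 0.2166, 0.0379]
contact_force: [-0.2, 0.1, -0.5]
tool_pos: [0.5766, 0.2165, 0.0364]
contact_force: [-0.2, 0.1, -0.9]
tool_pos: [0.5767, 0.2165, 0.035]
contact_force: [0.2, -0.7, 0.2]
```

View pics/side7.png

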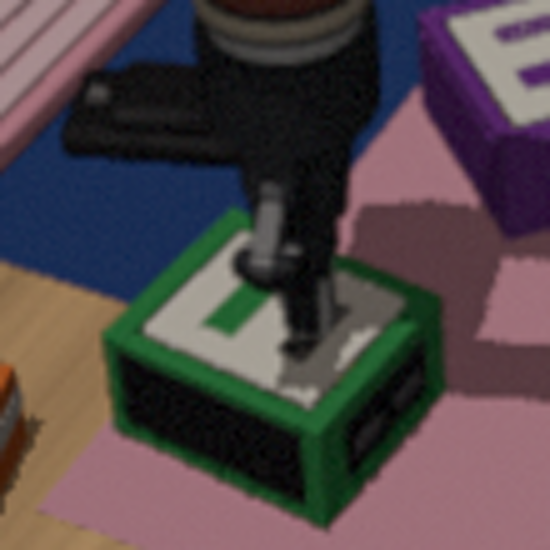

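View pics/wrist7.png

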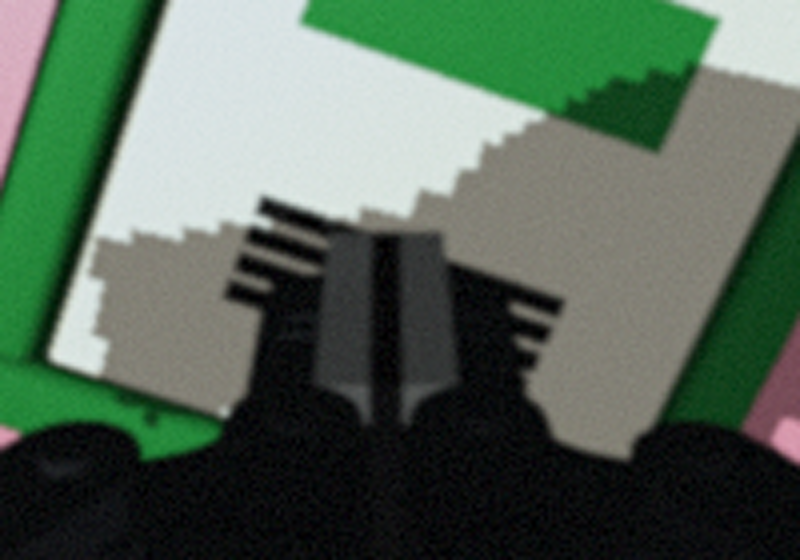

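The hatch still isn't deflecting and there is no force. I go on stepping down.

```bash
(python3 -m crank '[[[-1,0,0.15,0,0],[-1,0,0,0,0]]]'; python3 -m crank '[[[-1,0,0.15,0,0],[-1,0,0,0,0]]]'; python3 -m crank '[[[-1,0,0.15,0,0],[-1,0,0,0,0]]]') | grep -E 'pos|force'; python3 -c "
from h import *
from plant import *
f=grab_frame('side');cv2.imwrite('pics/side8.png',cv2.resize(f['frame'][230:300,200:280,::-1],None,fx=8,fy=8,interpolation=cv2.INTER_CUBIC))
f=grab_frame('wrist');cv2.imwrite('pics/wrist8.png',cv2.resize(f['frame'][200:340,180:380,::-1],None,fx=4,fy=4,interpolation=cv2.INTER_CUBIC))"
```

```text
tool_pos: [0.5766, 0.2166, 0.0335]
contact_force: [-0.0, 0.3, 0.3]
tool_pos: [0.5766, 0.2165, 0.0319]
contact_force: [-0.0, 0.1, -0.0]
tool_pos: [0.5768, 0.2166, 0.0309]
contact_force: [-0.4, -0.5, 3.4]
```

View pics/side8.png

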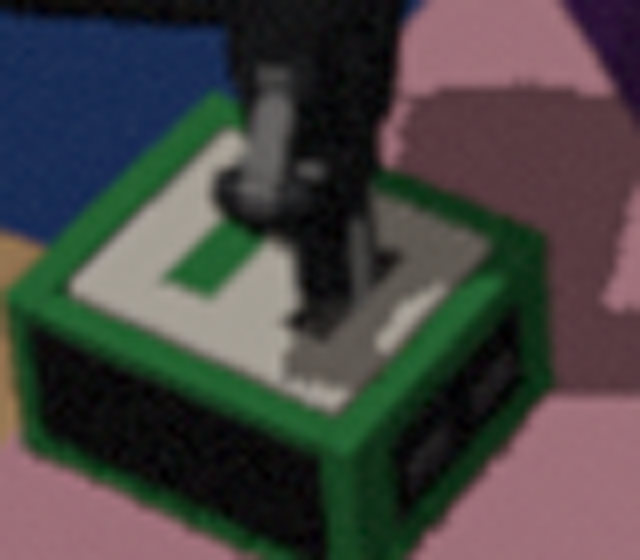

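View pics/wrist8.png

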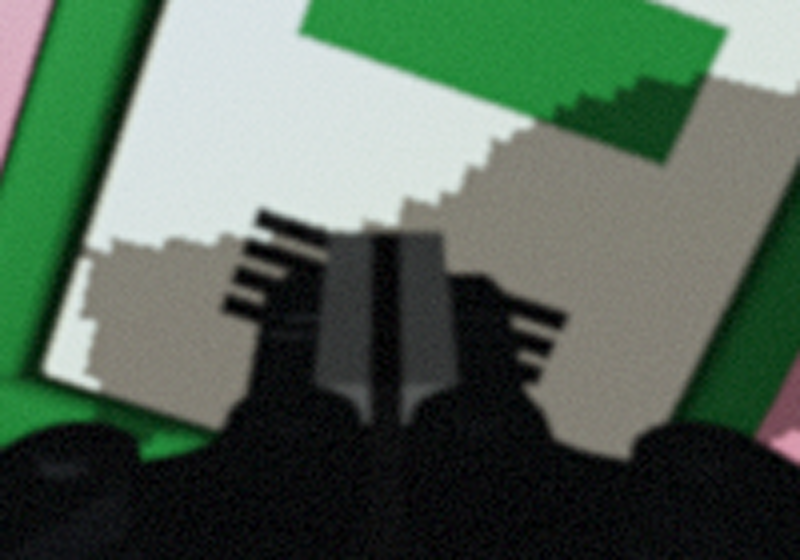

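First contact: 3.4 N upward at a TCP reading of 0.031, with the tip on the ribs. I now press about 5–6 mm further, in steps, until I feel the stop.

```bash
(python3 -m crank '[[[-1,0,0.2,0,0],[-1,0,0,0,0]]]'; python3 -m crank '[[[-1,0,0.15,0,0],[-1,0,0,0,0]]]'; python3 -m crank '[[[-1,0,0.1,0,0],[-1,0,0,0,0]]]') | grep -E 'pos|force'
```

```text
tool_pos: [0.5769, 0.2166, 0.0287]
contact_force: [-1.5, -0.7, 3.0]
tool_pos: [0.5769, 0.2166, 0.0271]
contact_force: [0.3, -0.4, 3.2]
tool_pos: [0.5769, 0.2166, 0.0261]
contact_force: [-0.0, -0.2, 3.1]
```

```bash
(python3 -m crank '[[[-1,0,0.1,0,0],[-1,0,0,0,0]]]') | grep -E 'pos|force';  (python3 -m crank '[[[-1,0,0.05,0,0],[-1,0,0,0,0]]]') | grep -E 'pos|force'
```

```text
tool_pos: [0.577, 0.2166, 0.0253]
contact_force: [0.5, 0.5, 3.0]
tool_pos: [0.577, 0.2166, 0.0251]
contact_force: [-1.2, 0.5, 4.6]
```

```bash
(python3 -m crank '[[[-1,0,0.1,0,0],[-1,0,0,0,0]]]') | grep -E 'pos|force'
```

```text
tool_pos: [0.5771, 0.2166, 0.0248]
contact_force: [-3.8, -1.2, 9.4]
```

The force rose to 9.4 N with almost no travel, so the hard stop is reached. I release upward, then back toward the robot, clear of the swinging hatch.

```bash
python3 -m crank '[[[-1,0,-1.5,0,0],[-1,1,-4,0,0],[-1,2.5,-5,0,0],[-1,2.5,-5,0,0],[-1,2.5,-4,0,0],[-1,2,-3,0,0],[-1,0,0,0,0],[-1,0,0,0,0]]]';python3 -c "
from h import *
from plant import *
f=grab_frame('side');cv2.imwrite('pics/side9.png',f['frame'][:,:,::-1])
f=grab_frame('wrist');cv2.imwrite('pics/wrist9.png',f['frame'][:,:,::-1])"
```

```text
time: 11.85
tool_pos: [0.4748, 0.1905, 0.2475]
tool_rot: [-0.088, 0.089, -0.702, 0.702]
contact_force: [0.9, 0.5, -0.4]
gripper_width: 0.001
```

View pics/side9.png

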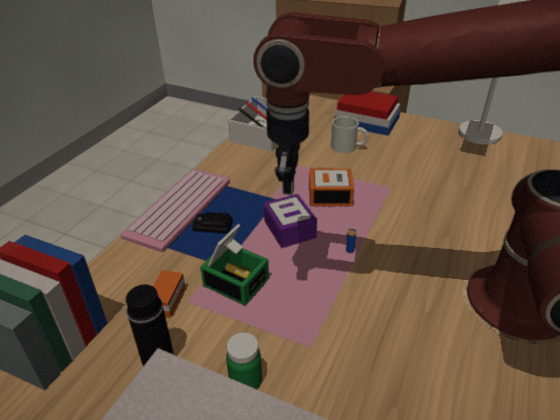

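The hatch stands open (edge at about (235,232)), the pack hasn't moved and the fingers are well clear. I'll wait over 1.5 s and check again.

```bash
python3 -m crank '[[[-1,0,0,0,0],[-1,0,0,0,0],[-1,0,0,0,0],[-1,0,0,0,0],[-1,0,0,0,0],[-1,0,0,0,0],[-1,0,0,0,0],[-1,0,0,0,0]]]';python3 -m crank '[[[-1,0,0,0,0],[-1,0,0,0,0],[-1,0,0,0,0],[-1,0,0,0,0],[-1,0,0,0,0],[-1,0,0,0,0],[-1,0,0,0,0],[-1,0,0,0,0]]]';python3 -c "
from h import *
from plant import *
f=grab_frame('side')['frame'];cv2.imwrite('pics/side10.png',cv2.resize(f[150:310,180:370,::-1],None,fx=3,fy=3))
f0=pickle.load(open('side0.pkl','rb'))['frame']
d=(cv2.absdiff(f,f0).max(2)>50).astype(np.uint8);n,l,st,c=cv2.connectedComponentsWithStats(d);print([s.tolist() for s in st[1:] if s[4]>15])"
```

```text
time: 12.95
tool_pos: [0.475, 0.1906, 0.2487]
tool_rot: [-0.088, 0.088, -0.702, 0.702]
contact_force: [0.2, 0.2, -0.1]
gripper_width: 0.0
time: 13.95
tool_pos: [0.475, 0.1906, 0.2486]
tool_rot: [-0.088, 0.088, -0.702, 0.702]
contact_force: [-1.0, 0.1, 0.1]
gripper_width: -0.001
[[466, 0, 62, 9, 327], [519, 0, 41, 13, 167], [301, 10, 217, 248, 16074], [517, 14, 43, 61, 1887], [464, 17, 15, 19, 128], [254, 20, 23, 59, 278], [512, 21, 10, 6, 28], [516, 28, 17, 17, 103], [259, 44, 40, 39, 1118], [266, 89, 43, 105, 2710], [346, 88, 22, 6, 87], [520, 173, 16, 9, 53], [529, 183, 8, 10, 20], [512, 188, 18, 25, 280], [299, 216, 11, 4, 27], [209, 224, 52, 58, 1132], [293, 231, 119, 49, 3010], [527, 260, 33, 11, 130], [411, 275, 58, 13, 363], [548, 295, 12, 13, 41], [551, 310, 9, 18, 81], [499, 331, 61, 46, 1927]]
```

View pics/side10.png

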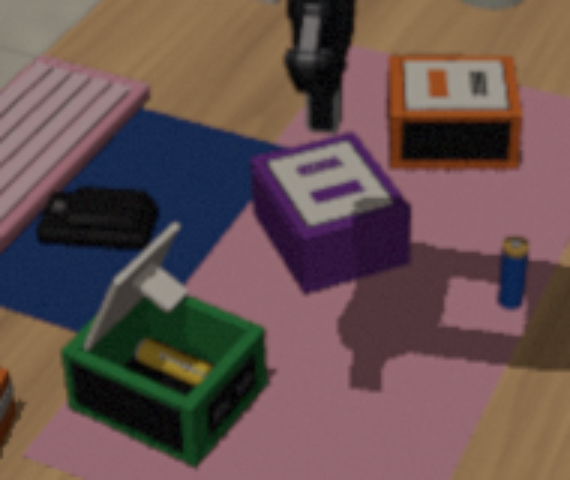

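The hatch is still wide open (edge at about (175,230) in the zoom). The orange hatch is shut, and the cell, mouse and packs are where they were. I'm handing in.

```bash
python3 -c "
from plant import *
print(job_done())"
```

```text
the job is handed in; nothing more can be done
None
```

I pressed the green hatch once with shut fingertips and let it pop up. I then backed the fingers away and handed the job in at about 14 s; no verdict is reported.

- **Press:** I felt about 3 N through the travel, then 9.4 N at the hard stop.
- **After release:** Side views about 2 s apart show the hatch standing wide open. The last image shows the orange hatch shut and no visible shift of the packs or the nearby bystanders. The last contact force was about zero, within noise.
- **Start-to-end image check:** I compared the side views at the start and end. The only changes I saw around the packs were the open hatch, the arm and its shadows. I did not separately re-measure the far bystanders.
- **Disagreement:** The fingers met the ribs at a TCP reading of about 0.031 m, where 0.065 m was expected. The images showed the real tip well above the reported height, so I went by force and camera views, not the nominal height. I did not find the cause.

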